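# Free the balance's transport lock and load the check weight

### The job

Free the bench balance from its transport lock: pinch both release tabs of the lock knob fully in, turn the knob counter-clockwise until it stops at the weighing position, and let go so that both tabs spring out and latch there; squeeze lightly and do not force it. Then set the largest of the three knob weights gently upright in the middle of the pan, leaving the other weights and the screwdriver as they are.

Things in the scene. Friction and masses are not known exactly. Their poses are not given: they have to be found in the camera images.
- lock_knob (a joint): Angle of the black lock knob on the balance's deck, beside the pan, about a vertical axis; grows counter-clockwise from above. About 0 = locked, 1.047 = weighing position. Latched it has 0.08 rad of play; end stops at -0.08 and 1.127. Turning takes 0.06 N m once both tabs are in; with either tab out it is held fast.
- tab_a (a joint): How far the grey tab nearer the pan is pushed in towards the knob's axis, in m: 0 sprung out, 0.007 fully in. It unlatches beyond about 0.006. Spring 10 N at first, 20 N fully in (1.4 N/mm); over 30 N on one tab breaks it. The knob does not give sideways, so an off-centre pinch leaves one tab short and loads the other.
- tab_b (a joint): The same for the other tab, opposite it on the side away from the pan. Between the two latched positions the collar keeps both tabs about 6 mm in.
- lock_place (a point): Nominal place of the lock, on the deck's top face (75 mm above the bench); x points to the balance's back, y to the pan, z up. The lock's mount is slotted: the knob's axis is up to 8 mm off this point along x and along y, and no reading tells how far. The collar round the knob is 68 mm across, 8 mm high.
- balance: The grey bench balance with the knob: origin on the bench under the housing's centre, axes as lock_place; housing 240 (x) x 380 (y) mm, deck 75 mm high. Knob: body 33 mm across, top 44 mm above the deck. Tabs: flat upright faces 22 mm wide, 14 to 44 mm above the deck, opposite each other, 50 mm over both (36 mm pinched in). The line through the tabs is the balance's y axis turned by (lock_knob - 0.524) rad about z.
- pan_top (a point): Centre of the balance's square steel pan, on its top face; x, y along the pan's edges, z up. Pan 190 x 190 mm, rigid, 20 mm higher than the deck.
- pan: The same pan as a solid; origin 19 mm below its top face, under the centre.
- w500_mid (a point): Largest weight (500 g): polished upright cylinder with a small knob on top; body 38 mm across and 46 mm tall, 65 mm tall in all. The point lies on its axis, 32.5 mm above its underside.
- w500: The largest weight; origin at the centre of its underside, z up.
- w200_mid (a point): Middle weight (200 g), same shape, 28 mm across, 48 mm tall; point on its axis 24 mm above its underside. Bystander.
- w100_mid (a point): Smallest weight (100 g), same shape, 22 mm across, 38 mm tall; point on its axis 19 mm above its underside. Bystander. The three weights stand in any order on a 3 mm rubber mat.
- screwdriver: Screwdriver with a black handle, lying on the bench beyond the weights; origin under its middle, x towards its tip. Bystander.

How it is judged:
On the way, in this order (a step that is already met when the one before it is completed fails the run):
1. both release tabs are pinched in while the knob is still at locked (value of joint each of tab_a, tab_b above 0.0055 m and value of joint lock_knob below 0.25 rad), for 0.05 s.
2. the knob is at the weighing position with both tabs sprung out and the fingers off it (value of joint lock_knob above 0.95 rad and value of joint each of tab_a, tab_b below 0.002 m and contact force between the fingers and lock_knob below 0.2 N), for 0.2 s.
3. the largest weight stands on the pan, let go (contact force between w500 and pan above 2 N and horizontal distance between w500_mid and pan_top below 0.03 m and angle between w500's own z axis and vertical below 0.05 rad and contact force between the fingers and w500 below 0.2 N), for 0.2 s.
At the end, for the whole second after the job is handed in: The lock knob is at the weighing position (beyond 0.95 rad) with both tabs sprung out (less than 2 mm in); the largest weight stands upright and at rest on the pan, within 30 mm of its centre, let go (all of step 3 and value of joint lock_knob above 0.95 rad and value of joint each of tab_a, tab_b below 0.002 m and linear speed of w500 below 0.02 m/s); the robot touches nothing.
It fails at once if a release tab is forced (over 30 N from the fingers) (contact force between the fingers and tab_a above 30 N or contact force between the fingers and tab_b above 30 N).
It fails at once if the weight is banged or pressed onto the pan (over 50 N) (contact force between w500 and pan above 50 N).
It fails at once if the 200 g weight is disturbed (moved over 20 mm) (distance of w200_mid from where it was at the start of the episode above 0.02 m).
It fails at once if the 100 g weight is disturbed (moved over 20 mm) (distance of w100_mid from where it was at the start of the episode above 0.02 m).
It fails at once if the screwdriver is disturbed (moved over 20 mm) (distance of screwdriver from where it was at the start of the episode above 0.02 m).
It also fails if it takes over 69 s, if anything falls off the work surface, if the arm or the gripper's body presses on something with over 40 N, if the wrist force passes 120 N, or if a joint passes its speed limit or range.

### The arm

A 6-joint arm with a two-finger parallel gripper is mounted at the origin on the work surface. World frame = base frame: x ahead of the robot, y to its left, z up, the work surface at z = 0. Lengths are in m, angles in rad, forces in N, time in s.
With the tool pointing down it reaches from about 0.325 to 0.775 m from the base axis. Payload 5.5 kg.
Tool frame: the origin (TCP) lies at the very end of the fingers, on their centre line; the grasp point (between the pads) lies 19 mm behind it; z points along the fingers, y is the line along which they close (so a half turn about z gives the same grasp; the last joint's range is limited). The gripper opens to 88 mm and grips with 3 to 60 N. Pads are 20 mm wide; open, the fingers measure 115 mm over their backs; the gripper's body (75 mm by 178 mm) begins 61 mm behind the grasp point.
Start: joints at [1.117, 0.091, 1.231, -0, 1.82, -0.057], TCP at [0.232, 0.553, 0.223] pointing down, gripper open.
Joint ranges: [-2.87, 2.87], [-0.86, 2.18], [0.17, 2.46], [-1.51, 4.65], [0.06, 2.69], [-2.65, 2.65]. Speed limits (rad/s): [2.57, 2.57, 3.01, 3.14, 3.14, 3.14].

### API

Orientations are given as a unit quaternion [w, x, y, z].
In Python, from rig import monitor, viewer, ticket, models gives the robot as it stands.
- The arm moves only by the shell command python3 -m handwheel 'ROWS'. ROWS is JSON, one flat list of numbers, 5 for each row, row after row: the opening, from 0 (shut) to 1 (fully open), then the shift along the world's x, y, z in units of 100 mm (1.0 is 100 mm), then the turn about the world's z in units of 120 degrees (1.0 is 120 degrees). In form: [claw, x, y, z, roll, claw, x, y, z, roll, ...]. A call has 1 to 8 rows; each row is the pose to reach, as a shift and turn from the pose commanded when the call began; what a row does not reach only later rows make up. A row lasts 1/8 s, in which the tool goes at most 62.5 mm and 10.7 degrees, less where a joint would pass 70% of its speed; a pose out of reach is approached as far as the arm can. A call with a number of a shift or a turn outside -1 to 1 is refused whole. A call with a gripper value outside its range is refused whole. The fingers move at their own pace and stop on an object; the grip force is fixed at half the most. Time passes only in rows, so rows that repeat a pose let the fingers close. It gives the time, the measured TCP pose, the force, the opening and the grip force at its end, in the units of the state.
- monitor.sense(): the state, without advancing time (a new reading comes with each control period).
- viewer.read_camera(name): name is "scene" or "top"; returns the picture (400x640x3 uint8, red, green, blue); there is no depth.
- viewer.camera_info(name): a dict with "intrinsics" (3x3 intrinsics, pixels), "R" (3x3) and "t" (3): a world point X has camera coordinates R X + t. Camera axes: x right, y down, z forward; pixel columns grow to the right and rows downward; lengths in m; the calibration is good to about 2 mm. A picture is of the moment at which its call begins. camera_info takes no time and is no camera call.
- ticket.job_done(): hands the job in; it is judged then, once.
Trained networks look in the newest picture that a camera, given by its name, has taken for a name from the list of things; names that differ only in an ending like _2 or _b are one class to them, and where a whole thing is asked for, a point or a joint stands for the part that bears it (a point fixed in the world has none). Each returns a list of dicts, best first, with "p" (0 to 1); they miss things now and then, are a little off and sometimes report something else, mostly with a low value. They report only what shows in the picture. A call takes as long as a camera call.
- models.find_in(camera, name): "location" ([x, y, z] in m, in the coordinates of the camera as it stood for that picture, good to about 4 mm: the middle of the surface that is visible of it).
- models.regions_of(camera, name): "pixels" (400x640 bool, what is visible of it).
- models.pinpoint(camera, name): "location" ([x, y, z] in m, in the coordinates of the camera as it stood for that picture, good to about 4 mm: a listed point, or the origin of a listed thing).
The state is a dict: "time": time; "joint_pos": joint angles; "joint_velocities": joint speeds; "effort": joint torques, N m; "position": TCP position; "eef_rot": TCP orientation; "wrist_force": force on the tool from outside, world axes, zero at the start; "torque": the same for the moment, N m; "grip_width": finger opening in m; "grasp_force": force on a finger pad.
Only numpy, scipy, OpenCV 4.12 (cv2) and the standard library are available. Lean on these libraries where they do the work, as an engineer would, in place of code of your own. Each camera call takes 0.05 s, during which the arm holds its last target. There are 200 camera calls.

## Working session

There is one attempt and no reset: what is moved stays moved. The work goes in short steps, Python scripts to look and compute and a shell command to move; the robot and the scene stay as the last step left them, time stands still between calls to the robot, and variables do not carry over. Pictures are saved under pics/ and viewed, at most 10 in all, crops included, and the job is handed in when it is done.

```bash
mkdir -p pics; ls; cat > h.py <<'E'
import numpy as np, cv2
from rig import monitor, viewer, ticket, models
def cam(n):
    i=viewer.camera_info(n); return np.array(i["intrinsics"]),np.array(i["R"]),np.array(i["t"])
def w(n,p):
    K,R,t=cam(n); return R.T@(np.array(p)-t)
def ray(n,u,v,z):
    K,R,t=cam(n); d=R.T@np.linalg.solve(K,[u,v,1.]); o=-R.T@t
    return o+d*(z-o[2])/d[2]
def proj(n,X):
    K,R,t=cam(n); q=K@(R@np.array(X)+t); return q[:2]/q[2]
def snap(n,f):
    im=viewer.read_camera(n); cv2.imwrite(f"pics/{f}.png",im[:,:,::-1]); return im
E
cat > a.py <<'E'
from h import *
np.set_printoptions(precision=4,suppress=True)
for c in("scene","top"):
    snap(c,"0"+c)
    for n in("lock_place","balance","pan_top","w500_mid","w200_mid","w100_mid","screwdriver","lock_knob"):
        for r in models.pinpoint(c,n)[:2]: print(c,n,round(r["p"],2),w(c,r["location"]))
    for n in("lock_knob","tab_a","tab_b"):
        for r in models.find_in(c,n)[:2]: print(c,"find",n,round(r["p"],2),w(c,r["location"]))
s=monitor.sense(); print(s["time"],s["position"],s["eef_rot"],s["grip_width"])
E
python3 a.py
```

```text
pics
scene lock_place 0.72 [0.6365 0.006  0.0692]
scene balance 0.7 [0.6188 0.1196 0.0027]
scene balance 0.64 [0.6038 0.1985 0.0925]
scene pan_top 0.56 [0.6065 0.1968 0.0915]
scene w500_mid 0.76 [ 0.5278 -0.2632  0.0349]
scene w500_mid 0.64 [0.6378 0.0054 0.0721]
scene w200_mid 0.7 [ 0.4276 -0.2643  0.0262]
scene w100_mid 0.67 [ 0.7193 -0.223  -0.0002]
scene w100_mid 0.57 [ 0.6117 -0.3034  0.0225]
scene screwdriver 0.57 [ 0.7196 -0.2217 -0.0014]Traceback (most recent call last):
  File "a.py", line 6, in <module>
    for r in models.pinpoint(c,n)[:2]: print(c,n,round(r["p"],2),w(c,r["location"]))
             ~~~~~~~~~~~~~~~^^^^^
ValueError: it knows: balance, lock_place, pan, pan_top, screwdriver, w, w100_mid, w200_mid, w500_mid
```

```bash
sed -i 's/,"screwdriver","lock_knob")/,"screwdriver")/; s/for r in models.find_in(c,n)\[:2\]: /for r in models.find_in(c,n)[:3]: /' a.py; python3 a.py
```

```text
scene lock_place 0.68 [0.6391 0.0026 0.0718]
scene lock_place 0.5 [ 0.4267 -0.2698  0.0229]
scene balance 0.58 [ 0.6199  0.1225 -0.0002]
scene pan_top 0.73 [0.6058 0.199  0.0938]
scene w500_mid 0.94 [ 0.526  -0.2591  0.0352]
scene w500_mid 0.48 [ 0.4312 -0.2647  0.0222]
scene w200_mid 0.86 [ 0.4298 -0.2679  0.0245]
scene w100_mid 0.64 [ 0.6076 -0.3059  0.0242]
scene screwdriver 0.93 [ 0.7188 -0.2226  0.0001]
scene find lock_knob 0.59 [0.6417 0.0029 0.1094]
scene find lock_knob 0.27 [ 0.5402 -0.2699  0.0441]
scene find tab_a 0.64 [ 0.6252 -0.022   0.105 ]
scene find tab_b 0.64 [ 0.6252 -0.022   0.105 ]
top balance 0.57 [ 0.6213  0.1211 -0.0029]
top balance 0.49 [ 0.6004 -0.3054  0.0237]
top pan_top 0.82 [0.6102 0.2037 0.0955]
top pan_top 0.34 [ 0.6011 -0.3024  0.0271]
top w500_mid 0.79 [ 0.5313 -0.2606  0.0325]
top w200_mid 0.6 [ 0.6239  0.1172 -0.0012]
top w200_mid 0.54 [ 0.4272 -0.2666  0.0286]
top w100_mid 0.59 [ 0.6021 -0.3056  0.0244]
top screwdriver 0.94 [ 0.7189 -0.2199  0.0062]
top find lock_knob 0.65 [0.6299 0.0075 0.1243]
top find tab_a 0.5 [0.6039 0.1993 0.0912]
top find tab_b 0.5 [0.6039 0.1993 0.0912]
1.5 [0.2319 0.5534 0.2226] [ 0.      0.1971  0.9804 -0.    ] 0.08776523651321808
```

View pics/0scene.png

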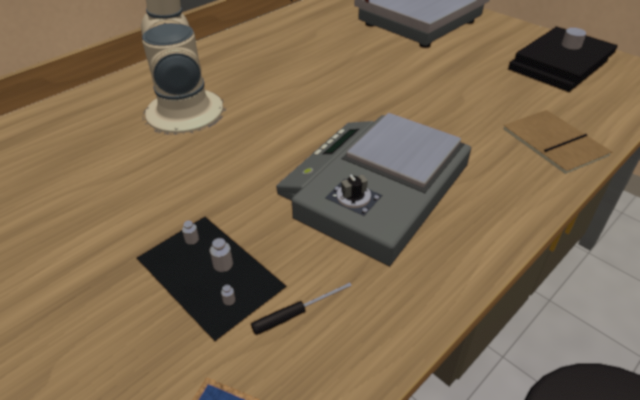

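View pics/0top.png

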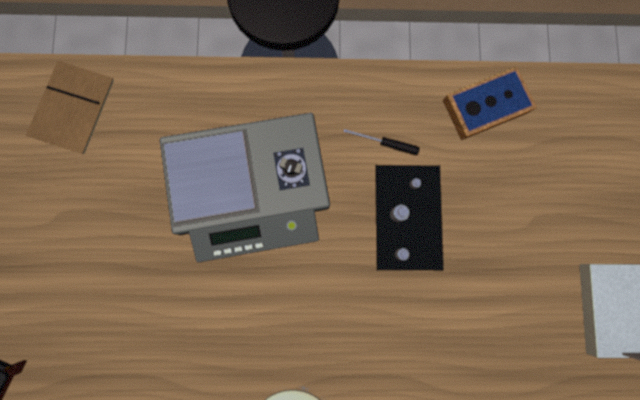

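The scene view shows the knob at about (354,190) and the weights at (190,233), (221,256) and (228,296). The top view shows the knob at about (291,167) and the pan at about (210,176), with the balance yawed by about +9°. Next I zoom in on the knob in both views.

```bash
cat > b.py <<'E'
from h import *
np.set_printoptions(precision=4,suppress=True)
a=cv2.imread("pics/0top.png")[135:201,255:327]; b=cv2.imread("pics/0scene.png")[160:226,318:390]
cv2.imwrite("pics/1.png",np.hstack([cv2.resize(x,None,fx=5.5,fy=5.5,interpolation=cv2.INTER_CUBIC) for x in(a,b)]))
# yaw & centre from pan region
viewer.read_camera("top")
for n in("pan","balance"):
    r=models.regions_of("top",n)[0]; m=r["pixels"].astype(np.uint8)
    ys,xs=np.nonzero(m); rect=cv2.minAreaRect(np.c_[xs,ys].astype(np.float32)); bx=cv2.boxPoints(rect)
    z=.095 if n=="pan" else .075
    P=np.array([ray("top",u,v,z) for u,v in bx]); print(n,r["p"],m.sum(),P.mean(0),bx.round(1).tolist())
    for i in range(4): d=P[(i+1)%4]-P[i]; print(np.hypot(*d[:2]),np.degrees(np.arctan2(d[1],d[0])))
for n in ("top","scene"):
    K,R,t=cam(n); print(n,-R.T@t,K[0,0]); 
print(proj("top",[.64,.005,.119]),proj("scene",[.64,.005,.119]))
E
python3 b.py
```

```text
pan 0.68 6600 [0.6053 0.1993 0.095 ] [[161.1999969482422, 143.5], [243.1999969482422, 130.39999389648438], [256.0, 210.1999969482422], [174.0, 223.39999389648438]]
0.19439781033939207 -79.81855711362297
0.1934563957332388 -169.58781957201356
0.1897093514637716 99.69193912363677
0.19191217149942438 11.81607437205455
balance 0.58 18063 [0.5834 0.1144 0.075 ] [[156.10000610351562, 137.5], [314.29998779296875, 111.80000305175781], [335.1000061035156, 239.8000030517578], [176.89999389648438, 265.5]]
0.38629513330262555 -79.61347425057846
0.3153932866147514 -170.69380980593075
0.3714624605365502 99.60372582691893
0.3103905202874223 12.033470073483077
top [ 0.4218 -0.0257  1.1019] 435.659479759947
scene [ 1.1345 -0.5804  0.781 ] 510.23597306799525
[291.9181 160.4804] [357.1396 183.0007]
```

View pics/1.png

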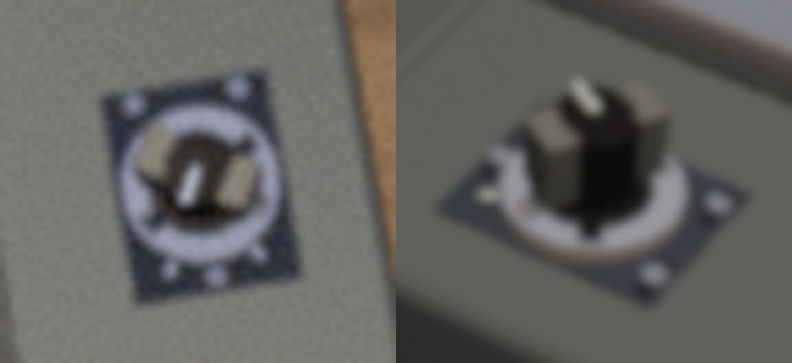

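The crop shows the tabs at about (155,152) and (238,180) in the top view. Their line is about 19° clockwise of world y, as expected for the locked position. I'll now measure the knob axis several ways.

```bash
cat > c.py <<'E'
from h import *
np.set_printoptions(precision=4,suppress=True)
f=lambda c,o:(c+.5)/5.5-.5+o
print("tabs top",ray("top",f(197,255),f(167,135),.119))
print("tabs scene",ray("scene",f(204,318),f(110,160),.119))
for n,(x0,y0) in {"top":(255,135),"scene":(318,160)}.items():
    ims=np.mean([viewer.read_camera(n) for _ in range(6)],0)[y0:y0+66,x0:x0+72]
    g=cv2.resize(ims,None,fx=5.5,fy=5.5,interpolation=cv2.INTER_CUBIC)
    m=((g.min(2)>125)).astype(np.uint8)
    k,l,st,ce=cv2.connectedComponentsWithStats(m)
    c=[i for i in range(1,k) if 60<ce[i][0]<330 and 60<ce[i][1]<300]; i=max(c,key=lambda i:st[i][4])
    h=cv2.convexHull(np.argwhere(l==i)[:,::-1].astype(np.float32)); e=cv2.fitEllipse(h)
    q=np.array([ray(n,f(p[0],x0),f(p[1],y0),.083) for p in h[:,0]])
    A=np.c_[q[:,:2],np.ones(len(q))]; s=np.linalg.lstsq(A,(q[:,:2]**2).sum(1),rcond=None)[0]
    print(n,e,"circle",s[:2]/2,np.sqrt(s[2]+(s[:2]**2).sum()/4),ray(n,f(e[0][0],x0),f(e[0][1],y0),.083))
E
python3 c.py
```

```text
tabs top [0.6295 0.0083 0.119 ]
tabs scene [0.6296 0.0093 0.119 ]
top ((203.28440856933594, 186.4317626953125), (145.02532958984375, 149.6291961669922), 46.804534912109375) circle [0.6292 0.0074] 0.032656158018487924 [0.6285 0.0067 0.083 ]
scene ((248.3385467529297, 209.78805541992188), (54.01695251464844, 105.34523010253906), 47.070892333984375) circle [0.6374 0.0089] 0.026990682587734974 [0.6516 0.0111 0.083 ]
```

```bash
R='python3 -m handwheel'
$R '[1,0.33,-0.455,0,0.02, 1,0.66,-0.91,0,0.0225]' >/dev/null
$R '[1,0.33,-0.455,0,0, 1,0.66,-0.91,0,0]' >/dev/null
$R '[1,0.33,-0.455,0,0, 1,0.66,-0.91,0,0]' >/dev/null
$R '[1,0.33,-0.455,0,0, 1,0.66,-0.91,0,0]' >/dev/null
$R '[1,0.33,-0.455,0,0, 1,0.66,-0.91,0,0]' >/dev/null
$R '[1,0.33,-0.455,0,0, 1,0.66,-0.91,0,0, 1,0.675,-0.9,0,0, 1,0.675,-0.9,0,0, 1,0.675,-0.9,0,0]'
```

```text
time: 4.12
position: [0.629, 0.0097, 0.2232]
eef_rot: [0.0, 0.173, 0.985, 0.0]
wrist_force: [0.3, 0.1, -0.7]
grip_width: 0.0878
grasp_force: 0.0
```

```bash
R='python3 -m handwheel'
$R '[1,0.005,-0.015,-0.5,0, 1,0.005,-0.015,-0.9,0]' >/dev/null
$R '[1,0,0,-0.2,0, 1,0,0,-0.4,0, 0.8,0,0,-0.4,0, 0.65,0,0,-0.4,0, 0.65,0,0,-0.4,0, 0.65,0,0,-0.4,0]'
python3 - <<'E'
from h import *
snap("top","2t"); a=cv2.imread("pics/2t.png")[110:220,235:345]
snap("scene","2s"); b=cv2.imread("pics/2s.png")[130:240,300:410]
cv2.imwrite("pics/2.png",np.hstack([cv2.resize(x,None,fx=3.6,fy=3.6,interpolation=cv2.INTER_CUBIC) for x in(a,b)]))
E
```

```text
time: 5.12
position: [0.6304, 0.0068, 0.0937]
eef_rot: [0.001, 0.174, 0.985, 0.0]
wrist_force: [-0.3, -0.3, -0.2]
grip_width: 0.0576
grasp_force: 0.0
```

View pics/2.png

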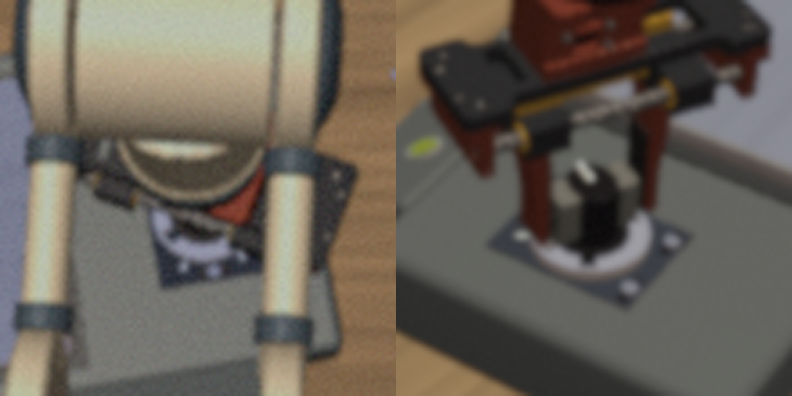

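The left finger is outside the near tab and the right finger outside the far one, both straddling the knob squarely. I'll close in small steps and read the force.

```bash
R='python3 -m handwheel'
for i in 1; do $R '[0.6,0,0,0,0, 0.58,0,0,0,0, 0.58,0,0,0,0]'; done
$R '[0.56,0,0,0,0, 0.56,0,0,0,0]'
$R '[0.545,0,0,0,0, 0.545,0,0,0,0]'
```

```text
time: 5.6
position: [0.6302, 0.0076, 0.0928]
eef_rot: [0.0, 0.174, 0.985, 0.001]
wrist_force: [2.0, 3.6, -0.3]
grip_width: 0.0507
grasp_force: 1.9
time: 5.85
position: [0.6303, 0.0078, 0.0929]
eef_rot: [0.0, 0.174, 0.985, 0.001]
wrist_force: [3.0, 4.2, -0.1]
grip_width: 0.0498
grasp_force: 7.8
time: 6.1
position: [0.6301, 0.0073, 0.0929]
eef_rot: [0.0, 0.174, 0.985, 0.0]
wrist_force: [2.3, 3.2, 0.8]
grip_width: 0.048
grasp_force: 9.7
```

```bash
R='python3 -m handwheel'
$R '[0.545,0.002,0.005,0,0, 0.545,0.002,0.005,0,0]'
$R '[0.53,0.002,0.005,0,0, 0.53,0.002,0.005,0,0]'
$R '[0.51,0,0,0,0, 0.51,0,0,0,0]'
```

```text
time: 6.35
position: [0.6301, 0.0073, 0.0928]
eef_rot: [0.0, 0.174, 0.985, -0.0]
wrist_force: [0.8, 2.6, 2.6]
grip_width: 0.0482
grasp_force: 10.4
time: 6.6
position: [0.6302, 0.0075, 0.0929]
eef_rot: [-0.0, 0.174, 0.985, -0.0]
wrist_force: [-0.3, 1.9, 2.8]
grip_width: 0.0466
grasp_force: 11.8
time: 6.85
position: [0.6303, 0.0077, 0.0928]
eef_rot: [0.0, 0.174, 0.985, -0.0]
wrist_force: [-0.6, 2.3, 4.5]
grip_width: 0.0449
grasp_force: 13.0
```

```bash
R='python3 -m handwheel'
$R '[0.5,0.002,0.005,0,0, 0.5,0.002,0.005,0,0]'
$R '[0.47,0.001,0.003,0,0, 0.47,0.001,0.003,0,0]'
$R '[0.44,0,0,0,0, 0.44,0,0,0,0]'
```

```text
time: 7.1
position: [0.6304, 0.0081, 0.0928]
eef_rot: [0.0, 0.174, 0.985, -0.0]
wrist_force: [-1.8, -0.3, 4.6]
grip_width: 0.0441
grasp_force: 13.6
time: 7.35
position: [0.6305, 0.0083, 0.0928]
eef_rot: [0.0, 0.174, 0.985, -0.0]
wrist_force: [-1.9, -1.1, 5.7]
grip_width: 0.0413
grasp_force: 15.4
time: 7.6
position: [0.6305, 0.0083, 0.0929]
eef_rot: [-0.0, 0.174, 0.985, -0.0]
wrist_force: [-2.2, 0.9, 5.7]
grip_width: 0.0392
grasp_force: 17.2
```

```bash
R='python3 -m handwheel'
$R '[0.42,0,0,0,0, 0.42,0,0,0,0, 0.41,0,0,0,0, 0.41,0,0,0,0]'
```

```text
time: 8.1
position: [0.6305, 0.0083, 0.0929]
eef_rot: [0.0, 0.174, 0.985, -0.0]
wrist_force: [-2.5, 0.4, 5.9]
grip_width: 0.0359
grasp_force: 19.0
```

```bash
R='python3 -m handwheel'
$R '[0.41,0,0,0,0.035, 0.41,0,0,0,0.07, 0.41,0,0,0,0.07]'; python3 -c "
from h import *
print(monitor.sense()['torque'])"
```

```text
time: 8.48
position: [0.6305, 0.0083, 0.0929]
eef_rot: [-0.0, 0.101, 0.995, -0.0]
wrist_force: [-1.6, -0.2, 6.2]
grip_width: 0.0367
grasp_force: 19.0
[-0.06422782  0.29725789  0.03629972]
```

```bash
R='python3 -m handwheel'
$R '[0.41,0,0,0,0.04, 0.41,0,0,0,0.08, 0.41,0,0,0,0.08]'; python3 -c "
from h import *
print(monitor.sense()['torque'])"
$R '[0.41,0,0,0,0.04, 0.41,0,0,0,0.08, 0.41,0,0,0,0.08]'; python3 -c "
from h import *
print(monitor.sense()['torque'])"
```

```text
time: 8.85
position: [0.6304, 0.0081, 0.0929]
eef_rot: [-0.0, 0.018, 1.0, -0.0]
wrist_force: [-1.9, -0.6, 4.7]
grip_width: 0.0364
grasp_force: 19.0
[-0.05465307  0.36869169  0.05842367]
time: 9.22
position: [0.6304, 0.008, 0.0929]
eef_rot: [-0.0, -0.066, 0.998, -0.001]
wrist_force: [-2.2, 0.0, 5.4]
grip_width: 0.036
grasp_force: 19.0
[-0.19157233  0.38767635  0.06057574]
```

```bash
R='python3 -m handwheel'
$R '[0.41,0,0,0,0.08, 0.41,0,0,0,0.16, 0.41,0,0,0,0.16]'; python3 -c "
from h import *
print(monitor.sense()['torque'])"
$R '[0.41,0,0,0,0.05, 0.41,0,0,0,0.1, 0.41,0,0,0,0.1]'; python3 -c "
from h import *
print(monitor.sense()['torque'])"
```

```text
time: 9.6
position: [0.6304, 0.0078, 0.0929]
eef_rot: [-0.0, -0.232, 0.973, -0.001]
wrist_force: [-1.9, -1.9, 5.3]
grip_width: 0.0362
grasp_force: 19.0
[-0.24269848  0.39607605  0.05934218]
time: 9.98
position: [0.6305, 0.0077, 0.0929]
eef_rot: [-0.0, -0.332, 0.943, -0.001]
wrist_force: [-3.2, -1.9, 6.1]
grip_width: 0.037
grasp_force: 19.0
[-0.25381816  0.33814109 -0.00124295]
```

```bash
R='python3 -m handwheel'
$R '[0.41,0,0,0,0.02, 0.41,0,0,0,0.02]'; python3 -c "
from h import *
print(monitor.sense()['torque'])"
$R '[0.41,0,0,0,0.015, 0.41,0,0,0,0.015]'; python3 -c "
from h import *
print(monitor.sense()['torque'])"
```

```text
time: 10.22
position: [0.6305, 0.0076, 0.0929]
eef_rot: [-0.0, -0.351, 0.936, -0.001]
wrist_force: [-1.9, -1.1, 4.8]
grip_width: 0.0365
grasp_force: 19.0
[-0.27538441  0.39292379  0.01456586]
time: 10.48
position: [0.6305, 0.0076, 0.0929]
eef_rot: [-0.0, -0.366, 0.931, -0.001]
wrist_force: [-1.2, -0.7, 5.6]
grip_width: 0.0364
grasp_force: 19.0
[-0.27735501  0.37106016 -0.07128447]
```

The torque has changed sign, so the knob is at its stop. I'll ease back slightly, then let go slowly and look.

```bash
R='python3 -m handwheel'
$R '[0.41,0,0,0,-0.008, 0.41,0,0,0,-0.008, 0.48,0,0,0,-0.008, 0.55,0,0,0,-0.008, 0.62,0,0,0,-0.008, 0.8,0,0,0,-0.008, 0.95,0,0,0,-0.008, 0.95,0,0,0,-0.008]'
$R '[0.95,0,0,0.5,0, 0.95,0,0,0.9,0, 0.95,0,0,0.9,0]'
python3 - <<'E'
from h import *
print(monitor.sense()['torque'])
snap("scene","3s"); b=cv2.imread("pics/3s.png")[130:240,300:410]
cv2.imwrite("pics/3.png",cv2.resize(b,None,fx=5,fy=5,interpolation=cv2.INTER_CUBIC))
E
```

```text
time: 11.48
position: [0.6304, 0.0088, 0.0922]
eef_rot: [-0.0, -0.358, 0.934, 0.0]
wrist_force: [-0.1, -0.6, 0.5]
grip_width: 0.0809
grasp_force: 0.0
time: 11.85
position: [0.6323, 0.0087, 0.1877]
eef_rot: [0.004, -0.358, 0.934, -0.002]
wrist_force: [0.1, -0.6, -0.2]
grip_width: 0.0837
grasp_force: 0.0
[ 0.03526586  0.05314026 -0.01192825]
```

View pics/3.png

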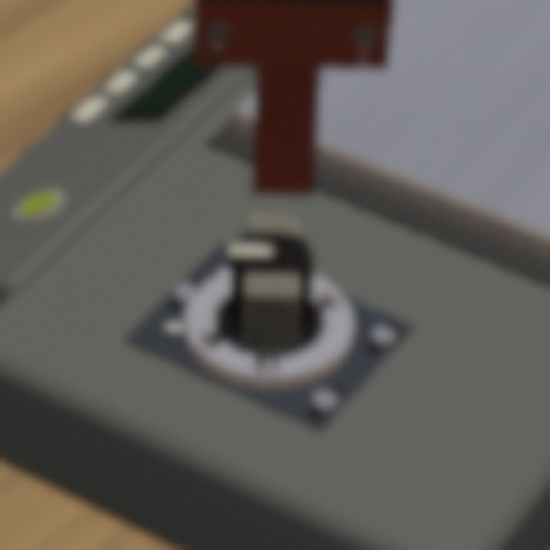

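The knob is turned: its white mark now points towards (250,248) and the tabs line up along the viewing direction. The fingers are clear of it. Now I'll measure the weights and the pan.

```bash
cat > d.py <<'E'
from h import *
np.set_printoptions(precision=4,suppress=True)
for c in("top","scene"):
    a=viewer.read_camera(c)
    for n in("w500_mid","w100_mid"):
        for r in models.pinpoint(c,n)[:1]: print(c,n,round(r["p"],2),w(c,r["location"]))
    for r in models.regions_of(c,"w500")[:2]:
        ys,xs=np.nonzero(r["pixels"]); print(c,r["p"],len(xs),xs.min(),xs.max(),ys.min(),ys.max(),ray(c,xs.mean(),ys.mean(),.045))
    print("expect px",proj(c,[.529,-.261,.049]))
print(proj("top",[.529,-.261,.068]))
t=cv2.imread("pics/0top.png")[190:236,375:427]
cv2.imwrite("pics/4.png",cv2.resize(t,None,fx=10,fy=10,interpolation=cv2.INTER_CUBIC))
E
python3 d.py
```

```text
top w500_mid 0.5 [ 0.5299 -0.264   0.0337]
top w100_mid 0.65 [ 0.6048 -0.3028  0.0236]
top 0.53 230 391 408 205 221 [ 0.5274 -0.2578  0.045 ]
top 0.39 10497 160 329 126 262 [0.5835 0.1828 0.045 ]
expect px [401.2702 212.5396]
scene w500_mid 0.71 [ 0.5276 -0.2581  0.0348]
scene w100_mid 0.46 [ 0.6096 -0.3071  0.023 ]
scene 0.85 540 210 231 239 270 [ 0.5408 -0.2675  0.045 ]
expect px [219.4368 248.4126]
[403.0179 211.7514]
```

View pics/4.png

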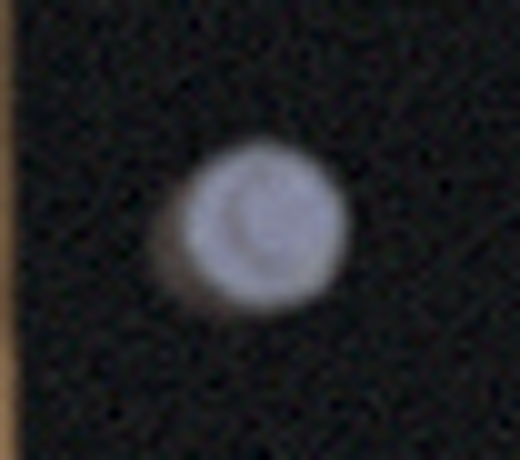

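The largest weight's top face is a clear disc centred at crop (267,225), which is pixel (401.2,212.0). That matches (0.530, -0.261).

```bash
R='python3 -m handwheel'
$R '[0.8,-0.17,-0.45,0.1,-0.06, 0.8,-0.34,-0.9,0.2,-0.12]' >/dev/null
$R '[0.8,-0.17,-0.45,0,-0.06, 0.8,-0.34,-0.9,0,-0.12]' >/dev/null
$R '[0.8,-0.17,-0.45,0,-0.06, 0.8,-0.34,-0.9,0,-0.11, 0.8,-0.34,-0.9,0,-0.11, 0.8,-0.34,-0.9,0,-0.11, 0.8,-0.34,-0.9,0,-0.11]'
```

```text
time: 13.42
position: [0.5291, -0.2601, 0.2026]
eef_rot: [0.0, -0.001, 1.0, 0.0]
wrist_force: [-0.1, -0.8, -0.2]
grip_width: 0.0702
grasp_force: 0.0
```

```bash
R='python3 -m handwheel'
$R '[0.8,0,-0.01,-0.45,0, 0.8,0.01,-0.01,-0.9,0, 0.8,0.01,-0.01,-0.9,0]'
$R '[0.8,0,0,-0.3,0, 0.8,0,0,-0.6,0, 0.8,0,0,-0.95,0, 0.8,0,0,-0.95,0]'
python3 - <<'E'
from h import *
snap("top","5t"); a=cv2.imread("pics/5t.png")[135:201,255:327]
snap("scene","5s"); b=cv2.imread("pics/5s.png")[200:320,140:271]
cv2.imwrite("pics/5.png",np.hstack([cv2.resize(x,(432,396),interpolation=cv2.INTER_CUBIC) for x in(a,b)])[:,:800] )
E
```

```text
time: 13.8
position: [0.5279, -0.26, 0.1082]
eef_rot: [-0.004, -0.001, 1.0, 0.002]
wrist_force: [-0.3, -0.0, -0.4]
grip_width: 0.0704
grasp_force: 0.0
time: 14.3
position: [0.5291, -0.2613, 0.0169]
eef_rot: [-0.001, -0.001, 1.0, 0.001]
wrist_force: [-0.0, -0.1, 0.4]
grip_width: 0.0703
grasp_force: 0.0
```

View pics/5.png

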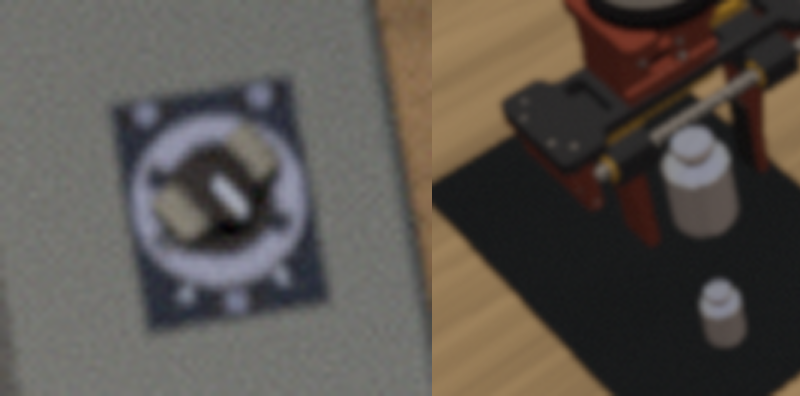

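The tabs are at crop (182,210) and (252,152), a line of about 40°, which is the weighing position. Both are sprung out, at about the same spacing as when locked. In the scene view the fingers straddle the large weight, so I'll grip it and lift.

```bash
R='python3 -m handwheel'
$R '[0.55,0,0,0,0, 0.45,0,0,0,0, 0.4,0,0,0,0, 0.35,0,0,0,0, 0.35,0,0,0,0]'
$R '[0.35,0,0,0.1,0, 0.35,0,0,0.4,0, 0.35,0,0,0.8,0, 0.35,0,0,1,0]'
$R '[0.35,0,0,0.4,0, 0.35,0,0,0.9,0, 0.35,0,0,0.9,0]'
```

```text
time: 15.02
position: [0.5299, -0.2619, 0.0182]
eef_rot: [0.0, -0.0, 1.0, 0.0]
wrist_force: [-0.0, 2.7, 4.3]
grip_width: 0.0374
grasp_force: 30.0
time: 15.52
position: [0.53, -0.2629, 0.1196]
eef_rot: [0.001, 0.0, 1.0, -0.001]
wrist_force: [-0.3, 0.5, -5.5]
grip_width: 0.0375
grasp_force: 30.0
time: 15.9
position: [0.531, -0.2633, 0.2122]
eef_rot: [0.003, 0.0, 1.0, -0.002]
wrist_force: [-0.3, -1.3, -5.2]
grip_width: 0.0373
grasp_force: 30.0
```

```bash
R='python3 -m handwheel'
$R '[0.35,0.04,0.25,0,0, 0.35,0.1,0.6,0,0, 0.35,0.15,0.925,0,0]' >/dev/null
$R '[0.35,0.05,0.31,0,0, 0.35,0.1,0.62,0,0, 0.35,0.15,0.925,0,0]' >/dev/null
$R '[0.35,0.05,0.31,0,0, 0.35,0.1,0.62,0,0, 0.35,0.15,0.925,0,0]' >/dev/null
$R '[0.35,0.05,0.31,0,0, 0.35,0.1,0.62,0,0, 0.35,0.15,0.925,0,0]' >/dev/null
$R '[0.35,0.08,0.4,0,0, 0.35,0.12,0.7,0,0, 0.35,0.15,0.925,0,0, 0.35,0.15,0.925,0,0, 0.35,0.15,0.925,0,0]'
```

```text
time: 18.02
position: [0.6045, 0.1994, 0.2067]
eef_rot: [-0.001, 0.0, 1.0, -0.001]
wrist_force: [-0.6, 0.7, -5.1]
grip_width: 0.0373
grasp_force: 30.0
```

```bash
R='python3 -m handwheel'
$R '[0.35,0.02,0,-0.4,0, 0.35,0.02,0,-0.75,0, 0.35,0.02,0,-0.88,0, 0.35,0.02,0,-0.88,0, 0.35,0.02,0,-0.88,0]'
$R '[0.35,0,0,-0.02,0, 0.35,0,0,-0.04,0, 0.35,0,0,-0.04,0]'
$R '[0.35,0,0,-0.01,0, 0.35,0,0,-0.02,0, 0.35,0,0,-0.02,0]'
```

```text
time: 18.65
position: [0.6075, 0.2001, 0.122]
eef_rot: [0.002, 0.0, 1.0, 0.0]
wrist_force: [-0.3, 0.1, -5.1]
grip_width: 0.0368
grasp_force: 30.0
time: 19.02
position: [0.6066, 0.2002, 0.1156]
eef_rot: [-0.0, -0.0, 1.0, -0.0]
wrist_force: [0.1, -0.5, -4.3]
grip_width: 0.0373
grasp_force: 30.0
time: 19.4
position: [0.6065, 0.2002, 0.1134]
eef_rot: [-0.0, -0.0, 1.0, -0.0]
wrist_force: [0.5, 0.0, -5.3]
grip_width: 0.0372
grasp_force: 30.0
```

```bash
R='python3 -m handwheel'
$R '[0.35,0,0,-0.01,0, 0.35,0,0,-0.015,0, 0.35,0,0,-0.015,0]'
$R '[0.35,0,0,-0.01,0, 0.35,0,0,-0.01,0]'
```

```text
time: 19.77
position: [0.6066, 0.2002, 0.1121]
eef_rot: [-0.0, -0.0, 1.0, -0.0]
wrist_force: [0.2, -0.2, -4.5]
grip_width: 0.0369
grasp_force: 30.0
time: 20.02
position: [0.6066, 0.2002, 0.111]
eef_rot: [-0.0, -0.0, 1.0, -0.0]
wrist_force: [0.2, 0.4, -4.8]
grip_width: 0.0374
grasp_force: 30.0
```

```bash
R='python3 -m handwheel'
$R '[0.35,0,0,-0.008,0, 0.35,0,0,-0.008,0]'
$R '[0.35,0,0,-0.005,0, 0.35,0,0,-0.005,0]'
```

```text
time: 20.27
position: [0.6066, 0.2002, 0.1103]
eef_rot: [-0.0, -0.0, 1.0, -0.0]
wrist_force: [-0.3, 0.3, -5.3]
grip_width: 0.0374
grasp_force: 30.0
time: 20.52
position: [0.6066, 0.2002, 0.1102]
eef_rot: [0.0, -0.0, 1.0, 0.0]
wrist_force: [-0.7, -0.6, -3.1]
grip_width: 0.0372
grasp_force: 30.0
```

Contact has begun. One more small step, then I'll release slowly.

```bash
R='python3 -m handwheel'
$R '[0.35,0,0,-0.005,0, 0.35,0,0,-0.005,0]'
$R '[0.44,0,0,-0.001,0, 0.46,0,0,-0.001,0, 0.5,0,0,-0.001,0, 0.6,0,0,-0.001,0, 0.7,0,0,0,0, 0.8,0,0,0,0, 0.8,0,0,0,0]'
$R '[0.8,0,0,0.3,0, 0.8,0,0,0.6,0, 0.8,0,0,1,0, 0.8,0,0,1,0]'
$R '[0.8,-0.4,-0.2,0.2,0, 0.8,-0.9,-0.4,0.4,0]'>/dev/null
$R '[0.8,-0.4,-0.2,0,0, 0.8,-0.9,-0.4,0,0, 0.8,-0.9,-0.4,0,0, 0.8,-0.9,-0.4,0,0]'
python3 - <<'E'
from h import *
np.set_printoptions(precision=4,suppress=True)
snap("top","6t"); a=cv2.imread("pics/6t.png")[100:280,150:450]
for n in("w500_mid","pan_top"):
    for r in models.pinpoint("top",n)[:1]: print(n,r["p"],w("top",r["location"]))
snap("scene","6s"); b=cv2.imread("pics/6s.png")[80:260,270:490]
for n in("w500_mid","pan_top"):
    for r in models.pinpoint("scene",n)[:1]: print(n,r["p"],w("scene",r["location"]))
cv2.imwrite("pics/6.png",cv2.resize(np.hstack([a,b]),None,fx=1.5,fy=1.5,interpolation=cv2.INTER_CUBIC))
E
```

```text
time: 20.78
position: [0.6066, 0.2002, 0.1102]
eef_rot: [0.0, -0.0, 1.0, 0.0]
wrist_force: [-2.5, -0.1, 1.8]
grip_width: 0.0374
grasp_force: 30.0
time: 21.65
position: [0.6066, 0.2002, 0.1093]
eef_rot: [-0.0, -0.0, 1.0, -0.0]
wrist_force: [-0.1, -0.7, 0.2]
grip_width: 0.0702
grasp_force: 0.0
time: 22.15
position: [0.608, 0.2006, 0.2141]
eef_rot: [0.004, -0.0, 1.0, 0.001]
wrist_force: [0.2, -0.7, -0.1]
grip_width: 0.0705
grasp_force: 0.0
time: 22.9
position: [0.4269, 0.1203, 0.2488]
eef_rot: [0.0, 0.0, 1.0, 0.0]
wrist_force: [0.1, 0.9, 0.2]
grip_width: 0.0706
grasp_force: 0.0
w500_mid 0.57 [0.6078 0.2    0.1269]
pan_top 0.74 [0.6079 0.2012 0.0941]
w500_mid 0.59 [0.6064 0.2001 0.1284]
pan_top 0.86 [0.6045 0.1966 0.0923]
```

View pics/6.png

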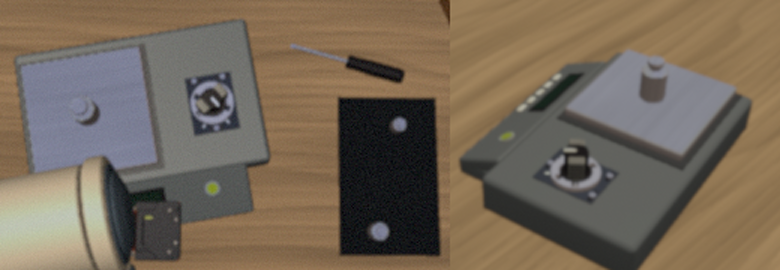

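The weight stands upright in the pan's middle, at crop (84,110) in the top view and (653,80) in the scene view. The knob is at the weighing position, and the other weights and the screwdriver are where they were.

```bash
python3 -c "
from rig import ticket
print(ticket.job_done())"
```

```text
the job is handed in; nothing more can be done
None
```

I've handed the job in: the lock knob is latched at the weighing position with both tabs out, and the 500 g weight stands upright within a few millimetres of the pan's centre, with the other weights and the screwdriver untouched; the hand-in returned no verdict.

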